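Nip a shoe last in the bench jig and lock it

TASK

Clamp the yellow shoe last lengthwise in the jig: turn only the big black ring clockwise until the pad has pushed the last up against the steel toe stop and nips it there with about 12 newtons, and never over 20. Then turn the small orange lock knob in the ring's middle clockwise to its stop, without upsetting the nip; do not turn the lock before the last is nipped, let go of everything, and leave the other things on the bench where they are.

Things in the scene. Friction and masses are not known exactly. Their poses are not given: they have to be found in the camera images.
- ring_grip (a point): Big black ring knob: this point is on its upright axis, half-way up its rim. Round, 62 mm diameter, 24 mm high; 20 mm of free height below it. Clockwise from above drives the pad to the last, 20 mm per rad. It stays where left: friction 0.40 N m, either way (a paused hand may feel it reversed). Each newton of pad push adds 0.020 N m against clockwise: compare with the same motion when free.
- lock_grip (a point): Orange lock knob riding on the ring, coaxial, carried round with it. Centre of its bar: 34 mm long (this point's x axis), 14 mm thick (y), 26 mm high; the point is 18 mm above the ring's top face, the bar's top 12 mm above the point. Fingertips that press on the ring's top drag the ring.
- lock (a joint): Angle of the lock knob relative to the ring, rad: starts near 0 (off, at most 0.15), grows clockwise seen from above, 1.3 at its hard stop (locked). Turning it takes 0.05 N m; pushed hard at its stop it takes the ring along.
- jig: The fixed jig: grey base 110 x 490 mm, red head (76 x 90 mm, top 55 mm up) under the ring. Origin: on the bench below the ring's axis; y is the clamping direction. Its sprung pad (black rubber, 36 x 40 mm, 1.5 N/mm, 16 mm travel) starts at an unmeasured place: the ring needs 1.2 to 2.8 rad in all for the right nip; for the first 0.5 rad nothing yet reaches the stop.
- last: Yellow plastic shoe last, 210 mm long, 72 mm wide, 80 mm high, 0.28 kg, loose, sole down on the jig's aluminium bed, on which it slides with 1 to 3 N. Origin: centre of its underside; y points to the toe, along the clamping direction, away from the ring. It starts with a gap at both ends.
- toe_stop: Steel toe stop, fixed to the bed, 70 mm wide, 42 mm high. Origin: middle of the lower edge of the face that looks at the toe; y points along the clamping direction. Its place along the bed varies.
- glue_jar: Loose glue jar with a blue cap, 60 mm in diameter, 95 mm high, origin under its centre. Bystander.
- tack_tin: Loose brass tin, 68 mm in diameter, 50 mm high, origin under its centre. Bystander.
- hammer: Loose hammer lying along its x axis. Bystander.
There are look-alikes about, which are no part of the job. There is more than one size of the last; the job needs the middle-sized.

How it is judged:
By the outcome, as a careful person would: the job done as asked, in the order asked, and still so for the second after the job is handed in, with the robot touching nothing.
It also fails if it takes over 72 s, if anything falls off the work surface, if the arm or the gripper's body presses on something with over 40 N, if the wrist force passes 120 N, or if a joint passes its speed limit or range.

ROBOT

A 6-joint arm with a two-finger parallel gripper is mounted at the origin on the work surface. World frame = base frame: x ahead of the robot, y to its left, z up, the work surface at z = 0. Lengths are in m, angles in degrees, forces in N, time in s.
With the tool pointing down it reaches from about 0.25 to 0.725 m from the base axis. Payload 9.7 kg.
Tool frame: the origin (TCP) lies at the very end of the fingers, on their centre line; the grasp point (between the pads) lies 19 mm behind it; x points along the fingers, y is the direction in which the jaws open and shut, and the axes are right-handed (so a half turn about x gives the same grasp; the last joint's range is limited). The gripper opens to 85 mm and grips with 20 to 120 N. Pads are 22 mm wide; open, the fingers measure 114 mm over their backs; the gripper's body (76 mm by 85 mm) begins 54 mm behind the grasp point. The pads swing forward as they close: fully open they stand 13 mm farther back than shut.
Start: joints at [73.625, 4.979, 10.078, 95.1, 0, 90], TCP at [0.155, 0.528, 0.231] pointing down, gripper open.
Joint ranges: [-179.16, 179.16], [-48.56, 103.87], [-65.8, 70.77], [-126.05, 130.52], [-82.76, 87.17], [-180, 180]. Speed limits (degrees/s): [127.2, 127.2, 147.25, 180, 180, 180].

INTERFACE

Orientations are given as [roll, pitch, yaw] about the fixed x, y, z axes, in that order (R = Rz(yaw) Ry(pitch) Rx(roll)).
In Python, from workcell import get_obs, cams, bot gives the robot as it stands.
- The arm moves only by the tool apply_moves, never from a script. Its argument "rows" is a list that holds one entry, the list of rows, each a list of 7 numbers: the shift along the tool's x, y, z in mm, then the turn, a rotation vector about the tool's x, y, z in rad, then the opening, from 0 (shut) to 1 (fully open). A call has 1 to 20 rows; each row is the pose to reach, as a shift and turn from the pose measured when the call began, along the tool's axes at that moment; what a row does not reach only later rows make up. A row lasts 1/10 s, in which the tool goes at most 50 mm and 8.59 degrees, less where a joint would pass 70% of its speed; a pose out of reach is approached as far as the arm can. A call with a gripper value outside its range is refused whole. The fingers move at their own pace and stop on an object; "newtons" is the grip in N (left out, the last holds). Time passes only in rows, so rows that repeat a pose let the fingers close. It gives the time, the measured TCP pose, the force and the opening at its end, in the units of the state.
- get_obs(): the state, without advancing time (a new reading comes with each control period).
- cams.camera(name): name is "scene" or "top" or "wrist"; returns a dict with "pixels" (420x560x3 uint8, red, green, blue), "range_z" (420x560 float32, m along the optical axis (not along the pixel's ray), 0 where there is no reading), "fx", "fy", "cx", "cy" (pixels), "D" ([k1, k2, p1, p2, k3] as OpenCV has them; the pictures are not rectified), "eye" and "attitude" of the camera in the world. Camera axes: x right, y up, looking along -z (the intrinsics and any distortion apply to the point x, -y, -z); pixel columns grow to the right and rows downward; lengths in m; the calibration is good to about 2 mm. A picture is of the moment at which its call begins.
- bot.job_done(): hands the job in, once; it reports no verdict.
Trained networks look in a picture, given as the dict that the camera call returned (one of the last four; its "shot" number tells which), for a name from the list of things; names that differ only in an ending like _2 or _b are one class to them, and where a whole thing is asked for, a point or a joint stands for the part that bears it (a point fixed in the world has none). Each returns a list of dicts, best first, with "confidence" (0 to 1); they miss things now and then, are a little off and sometimes report something else, mostly with a low value. They report only what shows in the picture. A call takes as long as a camera call. They do not tell look-alikes from the thing itself.
- cams.find_in(label, picture): "at" ([x, y, z] in m, in world coordinates, good to about 4 mm: the middle of the surface that is visible of it).
The state is a dict: "time": time; "q": joint angles; "qd": joint speeds; "joint_efforts": joint torques, N m; "ee_pos": TCP position; "tcp_rot": TCP orientation; "wrist_force": force on the tool from outside, world axes, zero at the start; "torque": the same for the moment, N m; "opening": finger opening in m.
Only numpy, scipy, OpenCV 4.12 (cv2) and the standard library are available. Lean on these libraries where they do the work, as an engineer would, in place of code of your own. Each camera call takes 0.05 s, during which the arm holds its last target.

## Working session

There is one attempt and no reset: what is moved stays moved. The work goes in short steps, Python scripts to look and compute and a tool call to move; the robot and the scene stay as the last step left them, time stands still between calls to the robot, and variables do not carry over. Pictures are saved under pics/ and viewed, and the job is handed in when it is done.

Besides the shell and the picture viewer there is one more tool, called after ">>>" by a JSON object that holds its "name" and its "arguments". apply_moves: Moves the arm, as the interface text tells. Its arguments: {"type":"object","properties":{"rows":{"type":"array"},"newtons":{"type":"number"}},"required":["rows"]}

```bash
ls; mkdir -p pics; cat > h.py <<'E'
import numpy as np, cv2
from workcell import get_obs, cams, bot
from scipy.spatial.transform import Rotation as R
def att(c):
    a=np.array(c["attitude"])
    if a.shape==(3,3): return a
    if a.size==4: return None
    return R.from_euler('xyz',a.ravel(),degrees=True).as_matrix()
def shot(n,f):
    c=cams.camera(n); cv2.imwrite('pics/'+f,cv2.cvtColor(c["pixels"],cv2.COLOR_RGB2BGR)); return c
def K(c): return np.array([[c["fx"],0,c["cx"]],[0,c["fy"],c["cy"]],[0,0,1.]])
def px2w(c,u,v,z=None):
    d=c["range_z"][int(round(v)),int(round(u))] if z is None else z
    p=cv2.undistortPoints(np.array([[[u,v]]],float),K(c),np.array(c["D"],float)).ravel()
    return att(c)@np.array([p[0]*d,-p[1]*d,-d])+np.array(c["eye"])
def cloud(c):
    h,w=c["range_z"].shape
    uv=np.stack(np.meshgrid(np.arange(w),np.arange(h)),-1).reshape(-1,1,2).astype(float)
    p=cv2.undistortPoints(uv,K(c),np.array(c["D"],float)).reshape(h,w,2)
    d=c["range_z"]
    P=np.stack([p[...,0]*d,-p[...,1]*d,-d],-1)@att(c).T+np.array(c["eye"])
    P[d==0]=np.nan
    return P
def w2px(c,P):
    q=att(c).T@(np.array(P,float)-np.array(c["eye"])); q=np.array([q[0],-q[1],-q[2]])
    return cv2.projectPoints(q.reshape(1,3),np.zeros(3),np.zeros(3),K(c),np.array(c["D"],float))[0].ravel()
E
python3 - <<'E'
from h import *
print(get_obs())
for n in("scene","top"):
    c=shot(n,n+"0.png"); print(n,c["eye"],c["attitude"],c["fx"],c["D"])
    for l in("ring_grip","lock_grip","jig","last","toe_stop","glue_jar","tack_tin","hammer"):
        for r in cams.find_in(l,c): print(l,{k:(np.round(v,3) if k!='shot' else v) for k,v in r.items()}, w2px(c,r["at"]).round())
E
```

```text
pics
{'time': 0.0, 'q': array([ 7.36244520e+01,  5.01050321e+00,  1.00331548e+01,  9.50989369e+01,
       -2.29920321e-03,  8.99990542e+01]), 'qd': array([-0.06999209, -0.03137832, -0.00304244, -0.04921427, -0.02307916,
        0.00929372]), 'joint_efforts': array([ 7.97287612e-04, -5.20380557e+01,  4.64818418e+01,  1.59802608e-02,
       -3.08315839e-05, -1.93292107e-05]), 'ee_pos': array([0.15500779, 0.52746177, 0.23057716]), 'tcp_rot': array([ -88.27460025,   89.92368011, -104.64920095]), 'wrist_force': array([1.28362141, 0.38220631, 0.32413388]), 'torque': array([ 0.04686656, -0.00482223, -0.01471344]), 'opening': 0.08505936475851308}
scene [0.87627684 0.54996274 1.04975277] [ 31.9974489   -0.65770889 143.67046669] 501.95350468242464 [-0.03473447  0.          0.          0.          0.        ]
ring_grip {'at': array([ 0.548, -0.073,  0.098]), 'confidence': np.float64(0.7)} [232. 173.]
lock_grip {'at': array([ 0.542, -0.084,  0.119]), 'confidence': np.float64(0.7)} [232. 163.]
jig {'at': array([0.575, 0.013, 0.024]), 'confidence': np.float64(0.96)} [245. 221.]
last {'at': array([
[... 1036 characters left out ...]
'at': array([ 0.554, -0.02 ,  0.016]), 'confidence': np.float64(0.82)} [309. 204.]
last {'at': array([0.263, 0.283, 0.072]), 'confidence': np.float64(0.81)} [167. 337.]
last {'at': array([0.588, 0.127, 0.069]), 'confidence': np.float64(0.68)} [244. 184.]
last {'at': array([0.78 , 0.344, 0.033]), 'confidence': np.float64(0.62)} [152. 107.]
toe_stop {'at': array([0.626, 0.253, 0.039]), 'confidence': np.float64(0.66)} [189. 171.]
glue_jar {'at': array([ 0.688, -0.173,  0.097]), 'confidence': np.float64(0.98)} [381. 136.]
tack_tin {'at': array([0.477, 0.111, 0.009]), 'confidence': np.float64(0.58)} [252. 238.]
hammer {'at': array([0.739, 0.087, 0.027]), 'confidence': np.float64(0.6)} [262. 125.]
```

View pics/scene0.png

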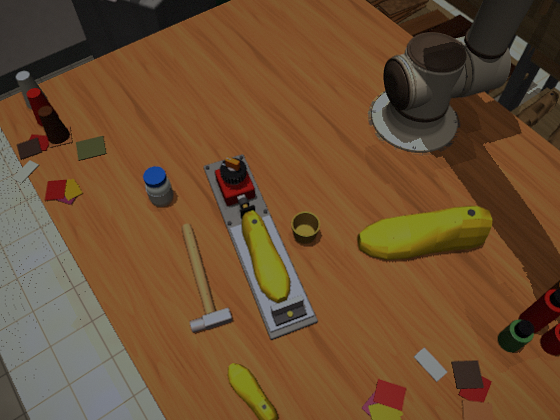

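View pics/top0.png

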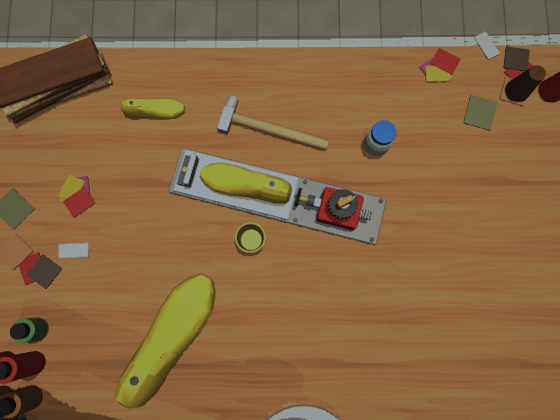

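The last in the jig (scene (265,260), top (244,184)) is the middle-sized. The large one (scene (427,233)) and the small one (scene (247,393)) are look-alikes. There is only one ring and lock knob, at scene (232,168). Next is a close measurement of these.

```bash
python3 - <<'E'
from h import *
ims=[]
for n in("scene","top"):
    c=cams.camera(n); P=cloud(c); px=c["pixels"].astype(int)
    near=(np.hypot(P[...,0]-.545,P[...,1]+.085)<.07)
    z=P[...,2]
    print(n,np.histogram(z[near],bins=np.arange(0,.15,.005)))
    hsv=cv2.cvtColor(c["pixels"],cv2.COLOR_RGB2HSV)
    ringt=near&(z>.085)&(z<.108)&(hsv[...,2]<90)
    Q=P[ringt]; print('ring',len(Q),np.median(Q,0),Q.min(0),Q.max(0))
    (cx,cy),r=cv2.minEnclosingCircle(Q[:,:2].astype(np.float32)); print('circ',cx,cy,r)
    o=near&(hsv[...,0]<22)&(hsv[...,0]>8)&(hsv[...,1]>120)&(hsv[...,2]>80)&(z>.1)
    Q=P[o]; print('lock',len(Q),Q.mean(0) if len(Q) else 0,Q[:,2].max() if len(Q) else 0)
    if len(Q)>4:
        ev,V=np.linalg.eigh(np.cov(Q[:,:2].T)); print(ev,np.degrees(np.arctan2(V[1,1],V[0,1])))
    u,v=w2px(c,[.58,.07,.05]).astype(int)
    cr=c["pixels"][max(v-90,0):v+90,u-110:u+110]
    ims.append(cv2.resize(cr,None,fx=3,fy=3,interpolation=cv2.INTER_CUBIC))
    cv2.imwrite(f'pics/crop_{n}.png',cv2.cvtColor(ims[-1],cv2.COLOR_RGB2BGR))
    print(c["pixels"].shape,u,v)
E
```

```text
scene (array([101, 157, 397,  36,  31,  26,  34,  39,  48,  84, 323, 180,   0,
         0,   2,  28,  27,  32,  51, 214,  86,  21,  19,  15,  24,  65,
         5,   0,   0]), array([0.   , 0.005, 0.01 , 0.015, 0.02 , 0.025, 0.03 , 0.035, 0.04 ,
       0.045, 0.05 , 0.055, 0.06 , 0.065, 0.07 , 0.075, 0.08 , 0.085,
       0.09 , 0.095, 0.1  , 0.105, 0.11 , 0.115, 0.12 , 0.125, 0.13 ,
       0.135, 0.14 , 0.145]))
ring 378 [ 0.55013856 -0.07349655  0.09791368] [ 0.50868609 -0.11590729  0.08516297] [ 0.57277812 -0.05311693  0.10781751]
circ 0.5414331555366516 -0.08404521644115448 0.03309841826558113
lock 58 [ 0.53977135 -0.08360936  0.12728188] 0.13088094861542954
[2.58408729e-05 8.37983763e-05] 114.72308772589275
(420, 560, 3) 256 233
top (array([184, 152, 610, 115,  11,  23,  20,  21,  68, 117, 368, 337,  13,
         0,   0,   4,  14,  15,  24, 322, 186,  24,   6,   6,  14,  65,
        37,   0,   0]), array([0.   , 0.005, 0.01 , 0.015, 0.02 , 0.025, 0.03 , 0.035, 0.04 ,
       0.045, 0.05 , 0.055, 0.06 , 0.065, 0.07 , 0.075, 0.08 , 0.085,
       0.09 , 0.095, 0.1  , 0.105, 0.11 , 0.115, 0.12 , 0.125, 0.13 ,
       0.135, 0.14 , 0.145]))
ring 513 [ 0.53336704 -0.08212882  0.09915706] [ 0.50768045 -0.11563894  0.08503702] [ 0.57021414 -0.05414441  0.10707635]
circ 0.5394155979156494 -0.0851486399769783 0.031886328011751175
lock 50 [ 0.5374005  -0.08500771  0.12654009] 0.13423659966807988
[2.59506615e-05 1.20486149e-04] 117.9875965414075
(420, 560, 3) 269 189
```

View pics/crop_top.png

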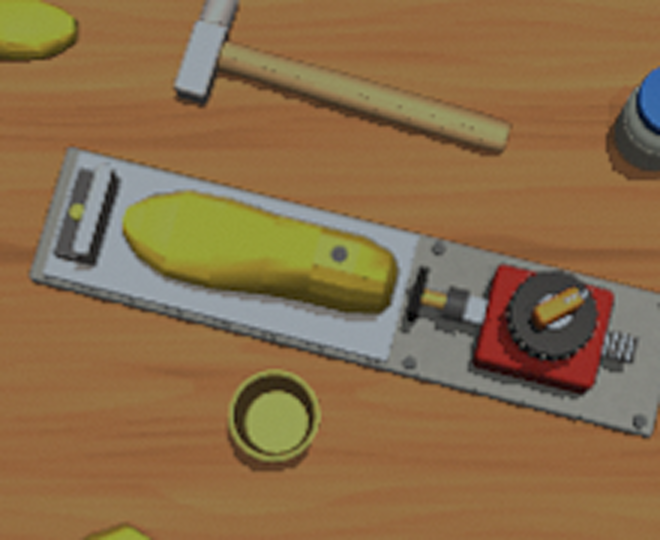

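View pics/crop_scene.png

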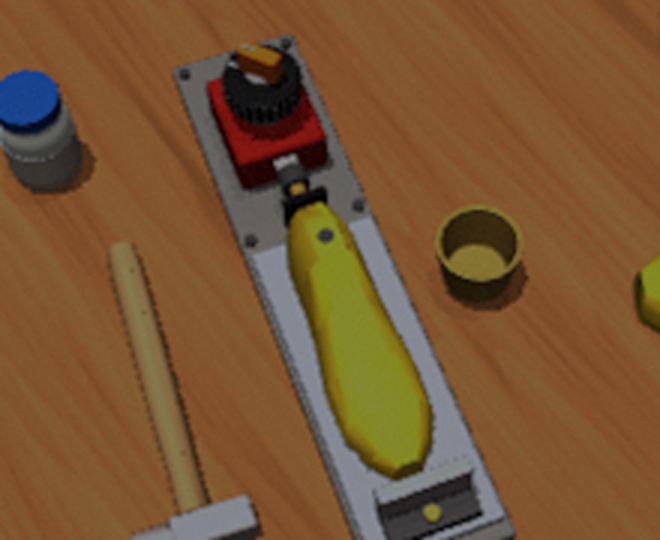

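```bash
cat >> h.py <<'E'
def toolR(): return R.from_euler('xyz',get_obs()["tcp_rot"],degrees=True).as_matrix()
def to(p,ang=None):
    o=get_obs(); T=toolR(); d=T.T@(np.array(p)-o["ee_pos"])*1000
    rv=None
    # straight-down correction plus yaw of tool y
    y=T[:,1]; cur=np.degrees(np.arctan2(y[1],y[0]))
    if ang is None: ang=cur
    a=np.radians(ang); Y=np.array([np.cos(a),np.sin(a),0]); X=np.array([0,0,-1.]); G=np.stack([X,Y,np.cross(X,Y)],1)
    print('shift mm',d.round(2),'rotvec',R.from_matrix(T.T@G).as_rotvec().round(4),'yaw of tool y now',round(cur,2),'q',o["q"].round(1),'pos',o["ee_pos"].round(4),'t',o["time"])
E
python3 - <<'E'
from h import *
to([.54,-.085,.2]); print(toolR().round(3))
E
```

```text
shift mm [  31.29 -479.27  542.08] rotvec [-0. -0.  0.] yaw of tool y now 73.62 q [73.6  5.  10.1 95.1  0.  90. ] pos [0.1551 0.5277 0.2313] t 1.0
[[-0.     0.282  0.959]
 [-0.     0.959 -0.282]
 [-1.    -0.    -0.   ]]
```

>>> {"name": "apply_moves", "arguments": {"rows": [[[10, -479, 542, 0, 0, 0, 1], [10, -479, 542, 0, 0, 0, 1], [10, -479, 542, 0, 0, 0, 1], [10, -479, 542, 0, 0, 0, 1], [10, -479, 542, 0, 0, 0, 1], [10, -479, 542, 0, 0, 0, 1], [10, -479, 542, 0, 0, 0, 1], [10, -479, 542, 0, 0, 0, 1], [10, -479, 542, 0, 0, 0, 1], [10, -479, 542, 0, 0, 0, 1], [10, -479, 542, 0, 0, 0, 1], [10, -479, 542, 0, 0, 0, 1], [10, -479, 542, 0, 0, 0, 1], [10, -479, 542, 0, 0, 0, 1], [10, -479, 542, 0, 0, 0, 1], [10, -479, 542, 0, 0, 0, 1], [10, -479, 542, 0, 0, 0, 1], [10, -479, 542, 0, 0, 0, 1]]]}}

```text
time: 2.8
ee_pos: [0.5397, -0.0839, 0.2215]
tcp_rot: [97.1, 90.0, 80.7]
wrist_force: [0.0, 0.6, 0.5]
opening: 0.0852
```

```bash
python3 - <<'E'
from h import *
to([.54,-.085,.2]); c=shot("wrist","w1.png"); print(c["eye"],c["attitude"]); print(get_obs()["torque"],get_obs()["wrist_force"])
E
```

```text
shift mm [21.5  -0.93  0.63] rotvec [ 0.     -0.     -0.0002] yaw of tool y now 73.66 q [-8.8  4.2  8.2 94.   0.   7.5] pos [ 0.5397 -0.0839  0.2215] t 2.8
[ 0.46010361 -0.06150642  0.36379008] [-1.87214783e+01 -4.69978359e-02  7.36065566e+01]
[-0.00662789  0.0371367  -0.03407466] [-0.96999996  1.250276    0.24094968]
```

View pics/w1.png

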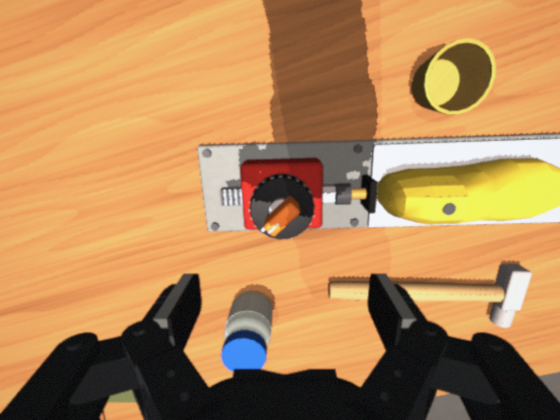

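Wrist view: ring at (282,207), orange bar on it, head below, last's heel at (385,195), rubber pad at (370,195). I'll refine the axis from this view.

```bash
python3 - <<'E'
from h import *
c=cams.camera("wrist"); P=cloud(c); z=P[...,2]
hsv=cv2.cvtColor(c["pixels"],cv2.COLOR_RGB2HSV)
near=(np.hypot(P[...,0]-.54,P[...,1]+.085)<.05)
m=near&(z>.09)&(z<.106); Q=P[m]; print(len(Q),np.median(Q,0))
print(cv2.minEnclosingCircle(Q[:,:2].astype(np.float32)))
m=near&(z>.122); Q=P[m]; print('lock',len(Q),Q.mean(0),Q[:,2].min(),Q[:,2].max(), cv2.minAreaRect((Q[:,:2]*1000).astype(np.float32)))
for l in("ring_grip","lock_grip","last"):
    print(l,[(r["at"],r["confidence"]) for r in cams.find_in(l,c)])
# last & stop & pad extents in jig frame
c=cams.camera("top"); P=cloud(c);
# jig edges: direction
hsv=cv2.cvtColor(c["pixels"],cv2.COLOR_RGB2HSV)
y=(hsv[...,0]>22)&(hsv[...,0]<36)&(hsv[...,1]>150)&(P[...,2]>.03)&(np.abs(P[...,0]-.59)<.1)&(np.abs(P[...,1]-.13)<.14)
Q=P[y]; u=np.array([np.cos(np.radians(75.5)),np.sin(np.radians(75.5))])
s=(Q[:,:2]-[.54,-.085])@u; print('last extents along',s.min(),s.max(), np.percentile(s,[1,99]))
E
```

```text
2461 [ 0.53099636 -0.08493455  0.09866367]
((0.53928542137146, -0.086833655834198), 0.032218821346759796)
lock 22483 [ 0.52814496 -0.08167247  0.2891812 ] 0.12218987307692178 0.3176880600606089 ((535.7666625976562, -84.21650695800781), (99.07828521728516, 36.53705596923828), 75.5179672241211)
ring_grip [([0.5334, -0.084, 0.0983], 0.71)]
lock_grip [([0.5369, -0.0858, 0.1299], 0.91)]
last [([0.5791, 0.098, 0.0728], 0.66)]
last extents along 0.11436879017841617 0.3220499295817976 [0.11741935 0.31688388]
```

>>> {"name": "apply_moves", "arguments": {"rows": [[[10, -1.4, 0.8, -0.15, 0, 0, 1], [20, -1.4, 0.8, -0.3, 0, 0, 1], [40, -1.4, 0.8, -0.45, 0, 0, 1], [60, -1.4, 0.8, -0.6, 0, 0, 1], [75, -1.4, 0.8, -0.74, 0, 0, 1], [75, -1.4, 0.8, -0.74, 0, 0, 1], [75, -1.4, 0.8, -0.74, 0, 0, 1]]]}}

```text
time: 3.8
ee_pos: [0.5402, -0.0855, 0.1471]
tcp_rot: [-28.8, 90.0, -2.9]
wrist_force: [0.8, 0.6, -0.7]
opening: 0.0856
```

```bash
python3 - <<'E'
from h import *
to([.54,-.0855,.064]); c=shot("wrist","w2.png")
P=cloud(c); z=P[...,2]
near=(np.hypot(P[...,0]-.54,P[...,1]+.085)<.045)
m=near&(z>.09)&(z<.106); Q=P[m]; print(len(Q),np.median(Q,0))
print(cv2.minEnclosingCircle(Q[:,:2].astype(np.float32)))
for n in [("ring_grip")]: print(cams.find_in(n,c))
E
```

```text
shift mm [83.07  0.13 -0.25] rotvec [0.     0.0005 0.0003] yaw of tool y now 115.85 q [ -9.    3.6  -0.7  85.7   0.  -34.8] pos [ 0.5402 -0.0855  0.1471] t 3.8
4010 [ 0.52855783 -0.09258999  0.09866733]
((0.5392194390296936, -0.08702032268047333), 0.03237771987915039)
[{'at': [0.5342, -0.0889, 0.0981], 'confidence': 0.59}]
```

View pics/w2.png

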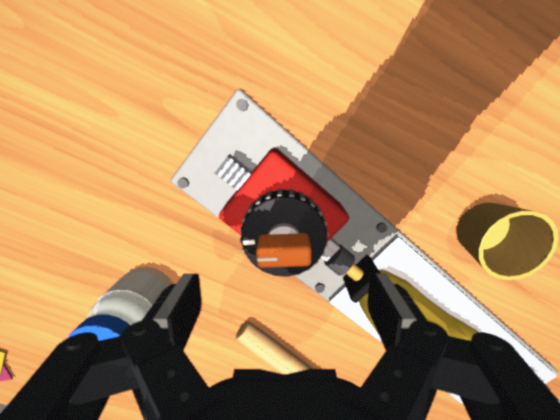

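>>> {"name": "apply_moves", "arguments": {"rows": [[[30, -0.1, -0.8, 0, 0, 0, 1], [60, -0.1, -0.8, 0, 0, 0, 1], [83, -0.1, -0.8, 0, 0, 0, 1], [83, -0.1, -0.8, 0, 0, 0, 1], [83, -0.1, -0.8, 0, 0, 0, 1]]]}}

```text
time: 4.4
ee_pos: [0.5406, -0.0862, 0.0661]
tcp_rot: [-34.8, 89.8, -9.0]
wrist_force: [0.7, 0.5, 0.9]
opening: 0.0856
```

>>> {"name": "apply_moves", "arguments": {"rows": [[[0, 0, 0, 0, 0, 0, 0.6], [0, 0, 0, 0, 0, 0, 0.6], [0, 0, 0, 0, 0, 0, 0.6], [0, 0, 0, 0, 0, 0, 0.5], [0, 0, 0, 0, 0, 0, 0.5], [0, 0, 0, 0, 0, 0, 0.5]]], "newtons": 60}}

```text
time: 5.0
ee_pos: [0.5414, -0.0856, 0.0688]
tcp_rot: [-18.6, 89.7, 7.2]
wrist_force: [-4.8, 4.5, 10.8]
opening: 0.0603
```

```bash
python3 - <<'E'
from h import *
to([.5395,-.086,.064]); o=get_obs(); print(o["opening"],o["wrist_force"],o["torque"],o["joint_efforts"]); c=shot("wrist","w3.png")
E
```

```text
shift mm [ 4.78  0.46 -1.97] rotvec [0.     0.0057 0.0019] yaw of tool y now 115.83 q [ -9.    4.4  -8.6  76.8   0.1 -34.9] pos [ 0.5414 -0.0856  0.0688] t 5.0
0.06027882526640467 [-4.84823449  4.53608969 10.82619995] [ 1.21531866  0.96133919 -0.07350306] [ -1.6890249  -46.02213979  43.35789442  -2.14999594  -1.27612207
  -0.08982629]
```

View pics/w3.png

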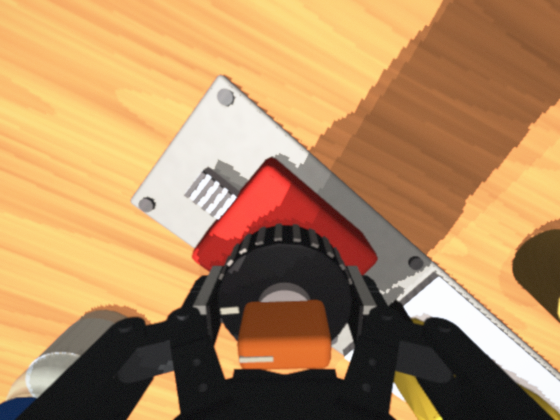

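>>> {"name": "apply_moves", "arguments": {"rows": [[[0, 0, 0, 0.04, 0, 0, 0.5], [0, 0, 0, 0.08, 0, 0, 0.5], [0, 0, 0, 0.12, 0, 0, 0.5], [0, 0, 0, 0.16, 0, 0, 0.5], [0, 0, 0, 0.2, 0, 0, 0.5]]]}}

```text
time: 5.55
ee_pos: [0.5416, -0.0859, 0.069]
tcp_rot: [-12.4, 89.7, 1.9]
wrist_force: [0.6, -3.0, -5.7]
opening: 0.0603
```

```bash
cat > s.py <<'E'
from h import *
o=get_obs(); y=toolR()[:,1]
print('t',round(o["time"],2),'yaw',np.degrees(np.arctan2(y[1],y[0])).round(2),'q6',o["q"][5].round(2),'pos',o["ee_pos"].round(4),'F',o["wrist_force"].round(1),'T',o["torque"].round(3),'eff6',o["joint_efforts"][5].round(3),'open',round(o["opening"],4),'qd6',o["qd"][5].round(1))
E
python3 s.py
```

```text
t 5.55 yaw 104.28 q6 -23.32 pos [ 0.5416 -0.0859  0.069 ] F [ 0.6 -3.  -5.7] T [-0.287 -0.141  0.39 ] eff6 -0.243 open 0.0603 qd6 22.8
```

>>> {"name": "apply_moves", "arguments": {"rows": [[[0, 0, 0, 0.04, 0, 0, 0.5], [0, 0, 0, 0.08, 0, 0, 0.5], [0, 0, 0, 0.12, 0, 0, 0.5], [0, 0, 0, 0.16, 0, 0, 0.5], [0, 0, 0, 0.2, 0, 0, 0.5]]]}}

```text
time: 6.05
ee_pos: [0.5416, -0.0863, 0.069]
tcp_rot: [-7.9, 89.7, -5.2]
wrist_force: [1.6, -2.6, -8.2]
opening: 0.0602
```

```bash
python3 s.py; python3 - <<'E'
from h import *
shot("wrist","w4.png"); c=shot("top","t4.png")
u,v=w2px(c,[.58,.07,.05]).astype(int)
cv2.imwrite('pics/t4c.png',cv2.resize(cv2.imread('pics/t4.png')[v-80:v+60,u-100:u+100],None,fx=4,fy=4,interpolation=cv2.INTER_CUBIC))
E
python3 s.py
```

```text
t 6.05 yaw 92.72 q6 -11.78 pos [ 0.5416 -0.0863  0.069 ] F [ 1.6 -2.6 -8.2] T [-0.414 -0.271  0.419] eff6 -0.242 open 0.0602 qd6 22.8
t 6.15 yaw 92.74 q6 -11.81 pos [ 0.5416 -0.0863  0.069 ] F [ 2.1 -4.  -8.5] T [-0.478 -0.256 -0.407] eff6 0.101 open 0.0602 qd6 -2.0
```

View pics/w4.png

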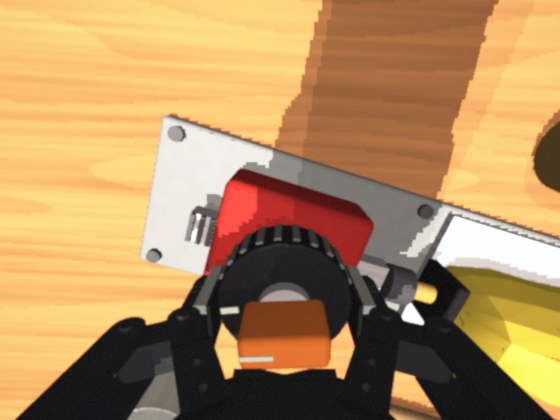

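View pics/t4c.png

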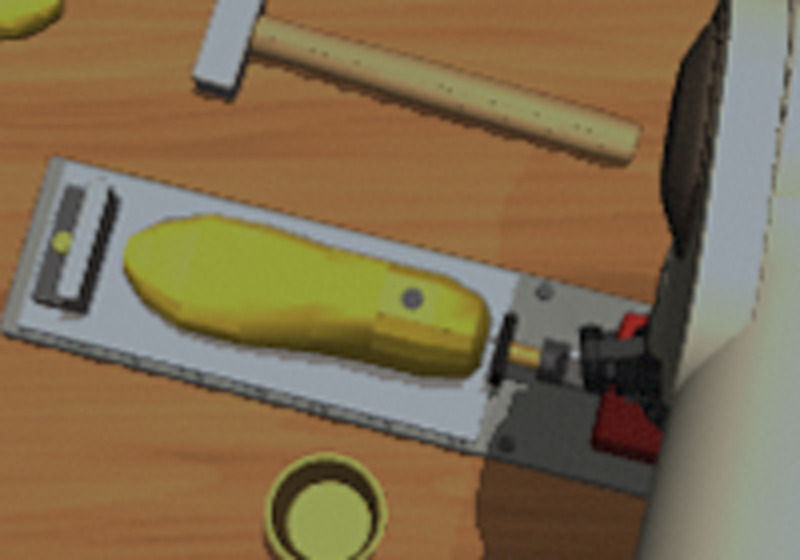

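The ring turns with the fingers (marks stay aligned), and the pad at crop (505,350) has advanced to just short of the heel. Free torque is about 0.39–0.42 N m.

>>> {"name": "apply_moves", "arguments": {"rows": [[[0, 0, 0, 0.04, 0, 0, 0.5], [0, 0, 0, 0.08, 0, 0, 0.5], [0, 0, 0, 0.12, 0, 0, 0.5], [0, 0, 0, 0.16, 0, 0, 0.5], [0, 0, 0, 0.2, 0, 0, 0.5]]]}}

```text
time: 6.65
ee_pos: [0.5416, -0.0867, 0.069]
tcp_rot: [-4.2, 89.7, -12.9]
wrist_force: [0.8, -4.4, -8.2]
opening: 0.0606
```

```bash
python3 s.py
```

```text
t 6.65 yaw 81.25 q6 -0.34 pos [ 0.5416 -0.0867  0.069 ] F [ 0.8 -4.4 -8.2] T [-0.646 -0.265  0.393] eff6 -0.24 open 0.0606 qd6 22.7
```

>>> {"name": "apply_moves", "arguments": {"rows": [[[0, 0, 0, 0.04, 0, 0, 0.5], [0, 0, 0, 0.08, 0, 0, 0.5], [0, 0, 0, 0.12, 0, 0, 0.5], [0, 0, 0, 0.16, 0, 0, 0.5], [0, 0, 0, 0.2, 0, 0, 0.5]]]}}

```text
time: 7.15
ee_pos: [0.5415, -0.0872, 0.069]
tcp_rot: [-1.8, 89.7, -22.0]
wrist_force: [-0.6, -4.1, -8.5]
opening: 0.0603
```

```bash
cat > v.py <<'E'
import sys
from h import *
n=sys.argv[1]; c=shot("top",n+".png")
u,v=w2px(c,[.58,.07,.05]).astype(int)
cv2.imwrite('pics/'+n+'c.png',cv2.resize(cv2.imread('pics/'+n+'.png')[v-80:v+60,u-100:u+100],None,fx=4,fy=4,interpolation=cv2.INTER_CUBIC))
E
python3 s.py; python3 v.py t5
```

```text
t 7.15 yaw 69.77 q6 11.12 pos [ 0.5415 -0.0872  0.069 ] F [-0.6 -4.1 -8.5] T [-0.664 -0.163  0.451] eff6 -0.201 open 0.0603 qd6 22.8
```

View pics/t5c.png

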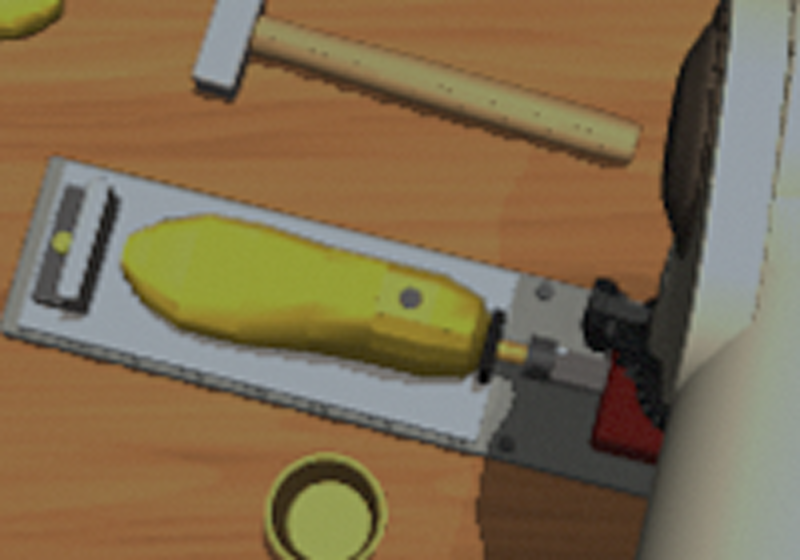

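>>> {"name": "apply_moves", "arguments": {"rows": [[[0, 0, 0, 0.04, 0, 0, 0.5], [0, 0, 0, 0.08, 0, 0, 0.5], [0, 0, 0, 0.12, 0, 0, 0.5], [0, 0, 0, 0.16, 0, 0, 0.5], [0, 0, 0, 0.2, 0, 0, 0.5]]]}}

```text
time: 7.7
ee_pos: [0.5413, -0.0876, 0.069]
tcp_rot: [0.3, 89.7, -31.5]
wrist_force: [-0.9, -5.4, -7.7]
opening: 0.0601
```

```bash
python3 s.py; python3 v.py t6
```

```text
t 7.7 yaw 58.18 q6 22.7 pos [ 0.5413 -0.0876  0.069 ] F [-0.9 -5.4 -7.7] T [-0.758 -0.049  0.435] eff6 -0.203 open 0.0601 qd6 22.9
```

View pics/t6c.png

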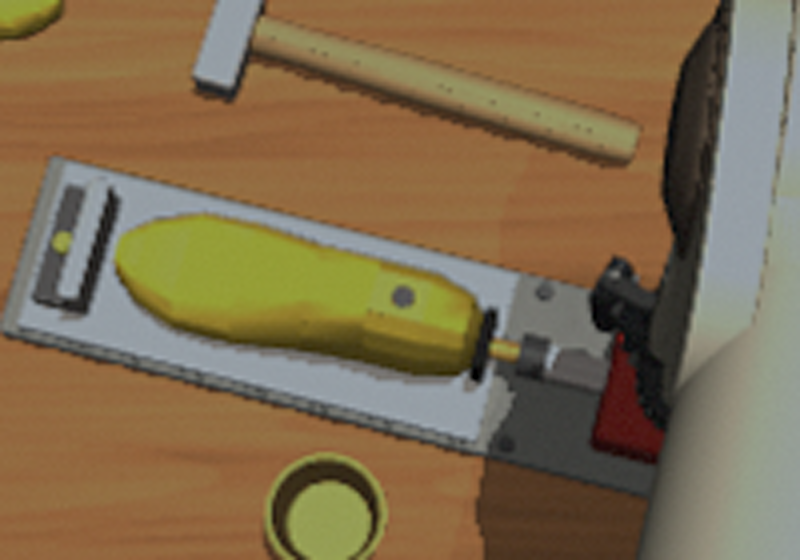

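>>> {"name": "apply_moves", "arguments": {"rows": [[[0, 0, 0, 0.04, 0, 0, 0.5], [0, 0, 0, 0.08, 0, 0, 0.5], [0, 0, 0, 0.12, 0, 0, 0.5], [0, 0, 0, 0.16, 0, 0, 0.5], [0, 0, 0, 0.2, 0, 0, 0.5]]]}}

```text
time: 8.25
ee_pos: [0.5411, -0.0879, 0.069]
tcp_rot: [2.6, 89.7, -40.8]
wrist_force: [-1.3, -4.8, -6.2]
opening: 0.0606
```

```bash
python3 s.py; python3 v.py t7
```

```text
t 8.25 yaw 46.61 q6 34.24 pos [ 0.5411 -0.0879  0.069 ] F [-1.3 -4.8 -6.2] T [-0.792  0.084  0.526] eff6 -0.203 open 0.0606 qd6 22.7
```

View pics/t7c.png

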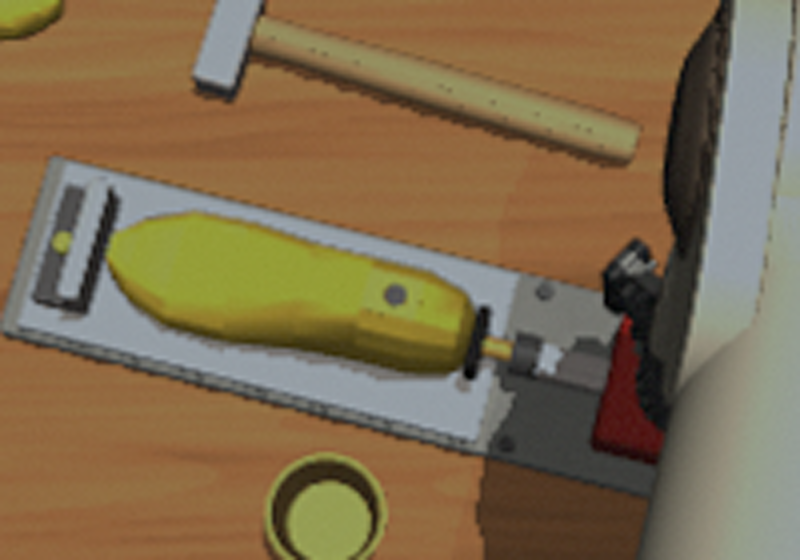

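>>> {"name": "apply_moves", "arguments": {"rows": [[[0, 0, 0, 0.04, 0, 0, 0.5], [0, 0, 0, 0.08, 0, 0, 0.5], [0, 0, 0, 0.12, 0, 0, 0.5]]]}}

```text
time: 8.6
ee_pos: [0.5409, -0.0881, 0.069]
tcp_rot: [3.5, 89.7, -46.9]
wrist_force: [-1.5, -4.7, -6.9]
opening: 0.0605
```

```bash
python3 s.py; python3 v.py t8; python3 s.py
```

```text
t 8.6 yaw 39.64 q6 41.21 pos [ 0.5409 -0.0881  0.069 ] F [-1.5 -4.7 -6.9] T [-0.609 -0.044  0.436] eff6 -0.206 open 0.0605 qd6 22.7
t 8.65 yaw 39.49 q6 41.36 pos [ 0.5409 -0.0881  0.069 ] F [-0.8 -3.9 -7.5] T [-0.564 -0.025  0.055] eff6 -0.153 open 0.0604 qd6 -4.0
```

View pics/t8c.png

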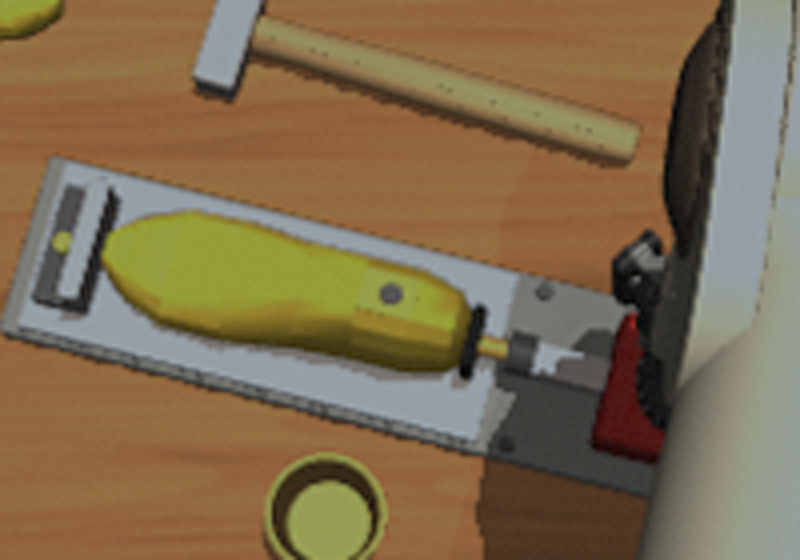

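>>> {"name": "apply_moves", "arguments": {"rows": [[[0, 0, 0, 0.04, 0, 0, 0.5], [0, 0, 0, 0.08, 0, 0, 0.5], [0, 0, 0, 0.12, 0, 0, 0.5]]]}}

```text
time: 8.95
ee_pos: [0.5407, -0.0883, 0.069]
tcp_rot: [4.1, 89.7, -53.2]
wrist_force: [-0.8, -4.2, -7.4]
opening: 0.0602
```

```bash
python3 s.py; python3 v.py t9; python3 s.py
```

```text
t 8.95 yaw 32.68 q6 48.16 pos [ 0.5407 -0.0883  0.069 ] F [-0.8 -4.2 -7.4] T [-0.74   0.048  0.464] eff6 -0.206 open 0.0602 qd6 22.7
t 9.0 yaw 32.54 q6 48.3 pos [ 0.5407 -0.0883  0.069 ] F [-0.1 -3.8 -7. ] T [-0.607 -0.01   0.091] eff6 -0.147 open 0.0606 qd6 -3.7
```

View pics/t9c.png

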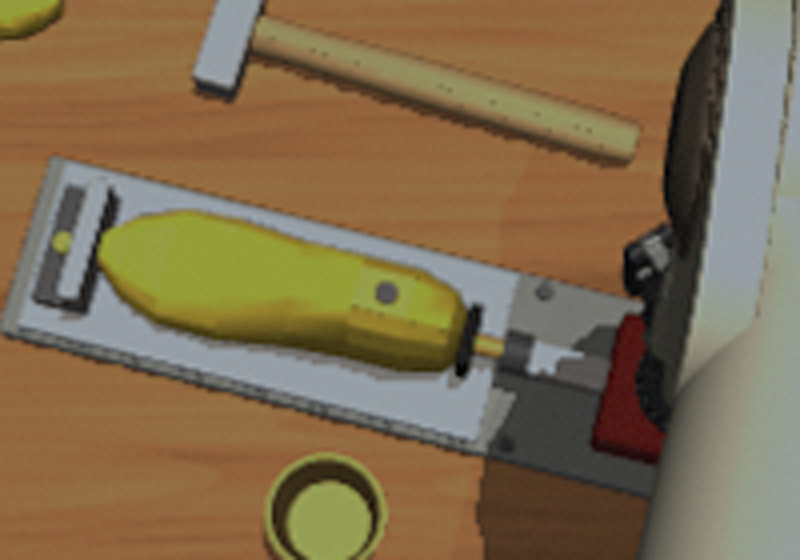

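>>> {"name": "apply_moves", "arguments": {"rows": [[[0, 0, 0, 0.04, 0, 0, 0.5], [0, 0, 0, 0.08, 0, 0, 0.5], [0, 0, 0, 0.12, 0, 0, 0.5]]]}}

```text
time: 9.3
ee_pos: [0.5404, -0.0884, 0.069]
tcp_rot: [4.9, 89.7, -59.3]
wrist_force: [-1.9, -3.9, -6.6]
opening: 0.0599
```

```bash
cat > tr.py <<'E'
import sys,glob
from h import *
# track last's dot & pad along the jig with template matching (native px)
ref=cv2.imread('pics/t6c.png')
def sub(im,x0,y0,x1,y1):
    T=ref[y0:y1,x0:x1]; r=cv2.matchTemplate(im,T,cv2.TM_CCOEFF_NORMED); _,s,_,l=cv2.minMaxLoc(r)
    x,y=l
    dx=0
    if 0<x<r.shape[1]-1: a,b,c=r[y,x-1:x+2]; dx=.5*(a-c)/(a-2*b+c)
    return round(x+dx-x0,2),y-y0,round(s,3)
for n in sys.argv[1:]:
    im=cv2.imread(f'pics/{n}c.png')
    print(n,'last',sub(im,330,260,450,330),'pad',sub(im,468,300,505,390),'collar',sub(im,505,325,560,385))
E
python3 s.py; python3 v.py t10; python3 s.py; python3 tr.py t4 t5 t6 t7 t8 t9 t10
```

```text
t 9.3 yaw 25.75 q6 55.08 pos [ 0.5404 -0.0884  0.069 ] F [-1.9 -3.9 -6.6] T [-0.637  0.12   0.52 ] eff6 -0.169 open 0.0599 qd6 22.8
t 9.35 yaw 25.6 q6 55.23 pos [ 0.5405 -0.0884  0.069 ] F [-1.9 -4.  -6.4] T [-0.603  0.071  0.119] eff6 -0.109 open 0.0609 qd6 -3.7
t4 last (np.float32(9.07), 2, 0.989) pad (np.float32(20.93), 5, 0.652) collar (np.float32(20.42), 5, 0.877)
t5 last (np.float32(7.6), 2, 0.987) pad (np.float32(7.56), 2, 0.944) collar (np.float32(7.95), 2, 0.915)
t6 last (np.float32(-0.0), 0, 1.0) pad (np.float32(0.0), 0, 1.0) collar (np.float32(-0.0), 0, 1.0)
t7 last (np.float32(-7.84), -2, 0.99) pad (np.float32(-6.43), -2, 0.96) collar (np.float32(-7.07), -1, 0.894)
t8 last (np.float32(-12.09), -3, 0.992) pad (np.float32(-10.7), -3, 0.946) collar (np.float32(-11.41), -2, 0.884)
t9 last (np.float32(-16.27), -4, 0.992) pad (np.float32(-15.06), -4, 0.946) collar (np.float32(-15.09), -3, 0.864)
t10 last (np.float32(-17.84), -4, 0.989) pad (np.float32(-16.99), -5, 0.944) collar (np.float32(-18.82), -4, 0.832)
```

The last stopped at the stop in this step: 1.6 px moved against 4.2 px before.

>>> {"name": "apply_moves", "arguments": {"rows": [[[0, 0, 0, 0.04, 0, 0, 0.5], [0, 0, 0, 0.08, 0, 0, 0.5], [0, 0, 0, 0.12, 0, 0, 0.5]]]}}

```text
time: 9.65
ee_pos: [0.5402, -0.0885, 0.069]
tcp_rot: [6.1, 89.7, -65.0]
wrist_force: [-1.3, -4.8, -7.0]
opening: 0.0603
```

```bash
python3 s.py; python3 v.py t11; python3 s.py; python3 tr.py t10 t11
```

```text
t 9.65 yaw 18.83 q6 62.0 pos [ 0.5402 -0.0885  0.069 ] F [-1.3 -4.8 -7. ] T [-0.713  0.186  0.58 ] eff6 -0.097 open 0.0603 qd6 22.7
t 9.7 yaw 18.69 q6 62.14 pos [ 0.5402 -0.0885  0.069 ] F [-2.1 -4.  -6.8] T [-0.619  0.181  0.139] eff6 -0.037 open 0.0601 qd6 -3.7
t10 last (np.float32(-17.84), -4, 0.989) pad (np.float32(-16.99), -5, 0.944) collar (np.float32(-18.82), -4, 0.832)
t11 last (np.float32(-17.93), -4, 0.989) pad (np.float32(-16.97), -5, 0.95) collar (np.float32(-23.13), -5, 0.824)
```

>>> {"name": "apply_moves", "arguments": {"rows": [[[0, 0, 0, 0.04, 0, 0, 0.5], [0, 0, 0, 0.08, 0, 0, 0.5], [0, 0, 0, 0.12, 0, 0, 0.5]]]}}

```text
time: 10.0
ee_pos: [0.5399, -0.0886, 0.069]
tcp_rot: [6.6, 89.7, -71.4]
wrist_force: [-2.7, -3.3, -6.5]
opening: 0.0599
```

```bash
python3 s.py; python3 v.py t12; python3 s.py; python3 tr.py t10 t11 t12
```

```text
t 10.0 yaw 11.93 q6 68.89 pos [ 0.5399 -0.0886  0.069 ] F [-2.7 -3.3 -6.5] T [-0.717  0.21   0.632] eff6 -0.027 open 0.0599 qd6 22.8
t 10.05 yaw 11.78 q6 69.04 pos [ 0.5399 -0.0886  0.069 ] F [-3.3 -3.9 -6.9] T [-0.67   0.162  0.24 ] eff6 0.041 open 0.0602 qd6 -3.7
t10 last (np.float32(-17.84), -4, 0.989) pad (np.float32(-16.99), -5, 0.944) collar (np.float32(-18.82), -4, 0.832)
t11 last (np.float32(-17.93), -4, 0.989) pad (np.float32(-16.97), -5, 0.95) collar (np.float32(-23.13), -5, 0.824)
t12 last (np.float32(-17.9), -4, 0.988) pad (np.float32(-16.96), -5, 0.961) collar (np.float32(-26.99), -6, 0.807)
```

View pics/t12c.png

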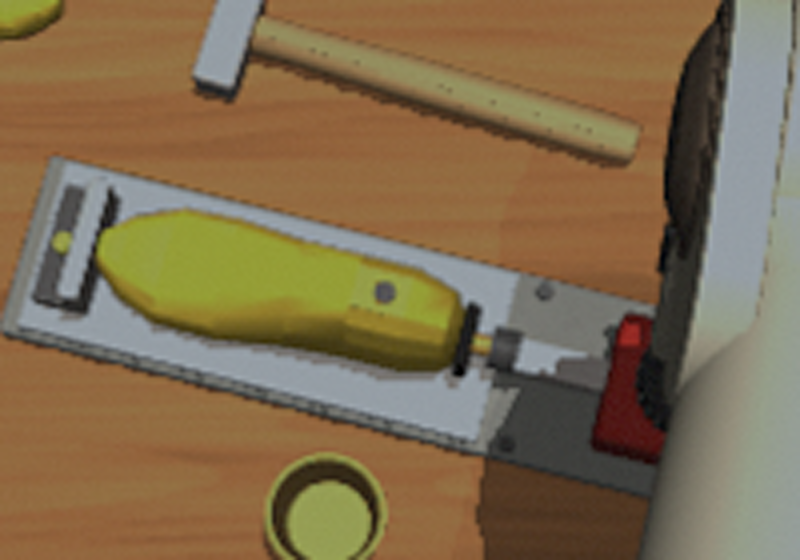

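Estimates agree at about 11.5 N: torque (0.632 − 0.40)/0.02 ≈ 11.5, and angle after contact gives the same. Releasing and lifting.

>>> {"name": "apply_moves", "arguments": {"rows": [[[0, 0, 0, 0, 0, 0, 0.7], [0, 0, 0, 0, 0, 0, 1], [0, 0, 0, 0, 0, 0, 1], [0, 0, 0, 0, 0, 0, 1], [0, 0, 0, 0, 0, 0, 1], [0, 0, 0, 0, 0, 0, 1]]]}}

```text
time: 10.65
ee_pos: [0.5401, -0.0886, 0.0693]
tcp_rot: [13.0, 89.7, -65.2]
wrist_force: [-0.1, -0.3, 0.7]
opening: 0.0854
```

>>> {"name": "apply_moves", "arguments": {"rows": [[[-20, 0, 0, 0, 0, 0, 1], [-50, 0, 0, 0, 0, 0, 1], [-80, 0, 0, -0.15, 0, 0, 1], [-110, 0, 0, -0.3, 0, 0, 1], [-110, 0, 0, -0.45, 0, 0, 1], [-110, 0, 0, -0.6, 0, 0, 1], [-110, 0, 0, -0.75, 0, 0, 1], [-110, 0, 0, -0.9, 0, 0, 1], [-110, 0, 0, -1.05, 0, 0, 1], [-110, 0, 0, -1.2, 0, 0, 1], [-110, 0, 0, -1.35, 0, 0, 1], [-110, 0, 0, -1.5, 0, 0, 1], [-110, 0, 0, -1.55, 0, 0, 1], [-110, 0, 0, -1.55, 0, 0, 1]]]}}

```text
time: 12.05
ee_pos: [0.5399, -0.0879, 0.1794]
tcp_rot: [-73.6, 89.7, -63.0]
wrist_force: [-0.1, 0.1, 0.5]
opening: 0.0854
```

```bash
python3 s.py; python3 v.py t13; python3 tr.py t12 t13; python3 - <<'E'
from h import *
c=shot("wrist","w13.png"); P=cloud(c); z=P[...,2]; hsv=cv2.cvtColor(c["pixels"],cv2.COLOR_RGB2HSV)
near=(np.hypot(P[...,0]-.54,P[...,1]+.086)<.05)
o=near&(hsv[...,0]<22)&(hsv[...,1]>120)&(z>.120)&(z<.14); Q=P[o]; print('lock',len(Q),Q.mean(0),Q[:,2].max(),cv2.minAreaRect((Q[:,:2]*1000).astype(np.float32)))
m=near&(z>.09)&(z<.106); Q=P[m]
print(cv2.minEnclosingCircle(Q[:,:2].astype(np.float32)))
print([ (r["at"],r["confidence"]) for r in cams.find_in("lock_grip",c)])
E
```

```text
t 12.05 yaw 100.66 q6 -19.77 pos [ 0.5399 -0.0879  0.1794] F [-0.1  0.1  0.5] T [ 0.012  0.019 -0.023] eff6 -0.888 open 0.0854 qd6 4.0
t12 last (np.float32(-17.9), -4, 0.988) pad (np.float32(-16.96), -5, 0.961) collar (np.float32(-26.99), -6, 0.807)
t13 last (np.float32(-17.9), -4, 0.988) pad (np.float32(-16.99), -5, 0.962) collar (np.float32(-27.2), -6, 0.818)
lock 791 [ 0.5377751  -0.08738009  0.12798485] 0.13064247206735025 ((538.5469360351562, -87.12936401367188), (33.59357452392578, 13.928474426269531), 13.68741226196289)
((0.539412796497345, -0.08674224466085434), 0.03246879577636719)
[([0.535, -0.0827, 0.1299], 0.57)]
```

View pics/w13.png

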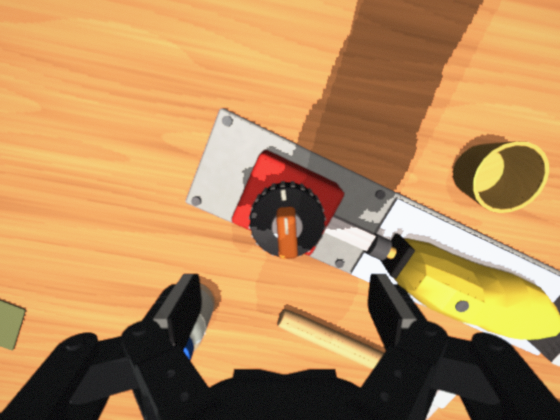

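View pics/t13c.png

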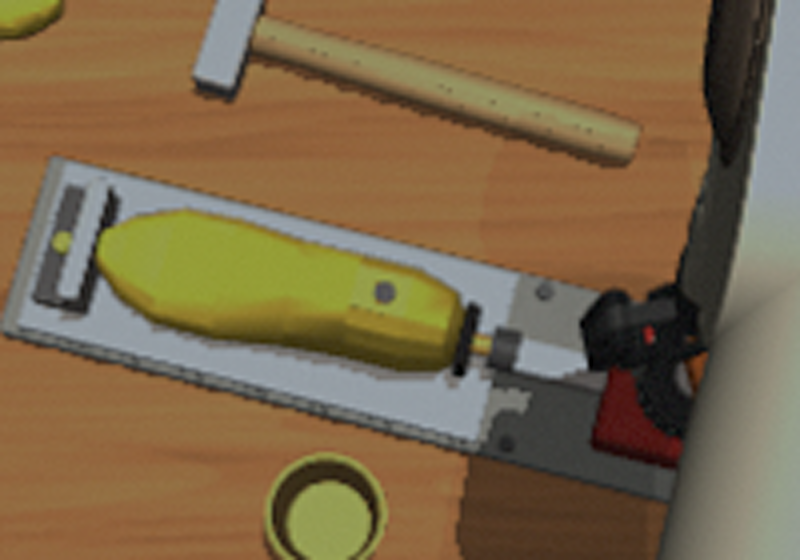

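```bash
python3 - <<'E'
from h import *
to([.5393,-.087,.106],103.)
E
```

```text
shift mm [73.39  1.47 -0.53] rotvec [-0.0433  0.0014  0.0056] yaw of tool y now 100.52 q [ -9.1   3.6   2.9  89.1  -0.3 -19.6] pos [ 0.5399 -0.088   0.1794] t 12.2
```

>>> {"name": "apply_moves", "arguments": {"rows": [[[30, 1.5, -0.5, -0.043, 0.001, 0.006, 1], [60, 1.5, -0.5, -0.043, 0.001, 0.006, 1], [73, 1.5, -0.5, -0.043, 0.001, 0.006, 0.6], [73, 1.5, -0.5, -0.043, 0.001, 0.006, 0.4], [73, 1.5, -0.5, -0.043, 0.001, 0.006, 0.3], [73, 1.5, -0.5, -0.043, 0.001, 0.006, 0.3], [73, 1.5, -0.5, -0.043, 0.001, 0.006, 0.3]]], "newtons": 25}}

```text
time: 12.9
ee_pos: [0.54, -0.0871, 0.1078]
tcp_rot: [-9.2, 89.9, 3.7]
wrist_force: [-1.0, -0.0, 0.2]
opening: 0.0258
```

```bash
python3 s.py; python3 - <<'E'
from h import *
c=shot("wrist","w14.png"); to([.5393,-.087,.106],103.)
E
```

```text
t 12.9 yaw 102.97 q6 -22.15 pos [ 0.54   -0.0871  0.1078] F [-1.  -0.   0.2] T [-0.005  0.035  0.002] eff6 0.004 open 0.0258 qd6 -0.0
shift mm [ 1.5   0.17 -0.56] rotvec [-0.0004  0.002   0.0002] yaw of tool y now 102.98 q [ -9.2   3.8  -4.9  81.2   0.  -22.2] pos [ 0.5399 -0.087   0.1075] t 12.95
```

View pics/w14.png

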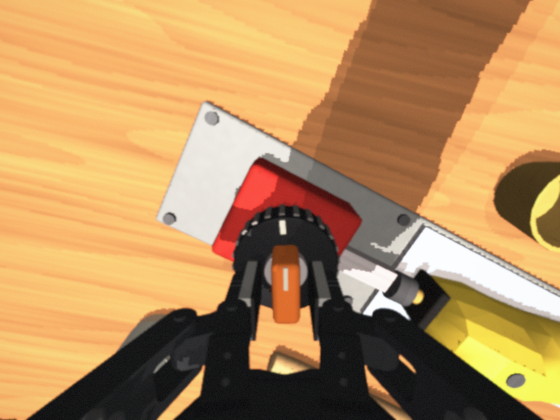

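The bar is centred between the fingers (286 against 288 px) and aligned. Closing.

>>> {"name": "apply_moves", "arguments": {"rows": [[[1, 0, -0.5, 0, 0, 0, 0.2], [1, 0, -0.5, 0, 0, 0, 0.1], [1, 0, -0.5, 0, 0, 0, 0.1], [1, 0, -0.5, 0, 0, 0, 0.1]]], "newtons": 25}}

```text
time: 13.35
ee_pos: [0.5396, -0.0866, 0.1072]
tcp_rot: [6.9, 89.8, 19.9]
wrist_force: [-1.1, 4.8, 6.4]
opening: 0.0134
```

```bash
python3 s.py
```

```text
t 13.35 yaw 103.0 q6 -22.17 pos [ 0.5396 -0.0866  0.1072] F [-1.1  4.8  6.4] T [ 1.008  0.21  -0.   ] eff6 0.031 open 0.0134 qd6 -0.0
```

>>> {"name": "apply_moves", "arguments": {"rows": [[[0, 0, 0, 0.06, 0, 0, 0.1], [0, 0, 0, 0.12, 0, 0, 0.1], [0, 0, 0, 0.18, 0, 0, 0.1], [0, 0, 0, 0.24, 0, 0, 0.1], [0, 0, 0, 0.3, 0, 0, 0.1]]]}}

```text
time: 13.85
ee_pos: [0.5396, -0.0867, 0.1072]
tcp_rot: [22.5, 89.8, 18.1]
wrist_force: [-0.4, 1.3, 1.6]
opening: 0.0136
```

```bash
python3 s.py; python3 -c "
from h import *
shot('wrist','w15.png')"
```

```text
t 13.85 yaw 85.68 q6 -4.84 pos [ 0.5396 -0.0867  0.1072] F [-0.4  1.3  1.6] T [0.27  0.1   0.039] eff6 -0.939 open 0.0136 qd6 34.1
```

View pics/w15.png

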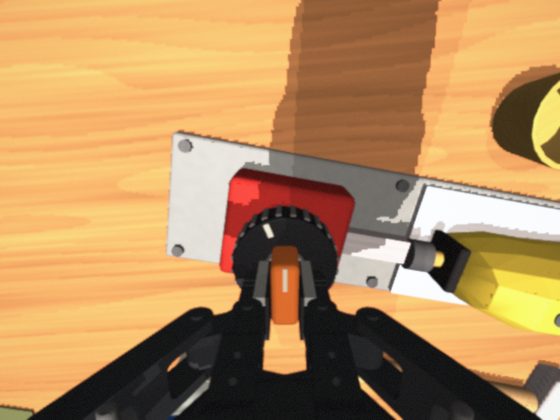

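The lock turns alone: the ring mark has rotated relative to the bar and the torque is 0.04. Continuing.

>>> {"name": "apply_moves", "arguments": {"rows": [[[0, 0, 0, 0.06, 0, 0, 0.1], [0, 0, 0, 0.12, 0, 0, 0.1], [0, 0, 0, 0.18, 0, 0, 0.1], [0, 0, 0, 0.24, 0, 0, 0.1], [0, 0, 0, 0.3, 0, 0, 0.1], [0, 0, 0, 0.36, 0, 0, 0.1], [0, 0, 0, 0.42, 0, 0, 0.1], [0, 0, 0, 0.48, 0, 0, 0.1], [0, 0, 0, 0.54, 0, 0, 0.1], [0, 0, 0, 0.6, 0, 0, 0.1], [0, 0, 0, 0.66, 0, 0, 0.1], [0, 0, 0, 0.7, 0, 0, 0.1], [0, 0, 0, 0.74, 0, 0, 0.1]]]}}

```text
time: 15.2
ee_pos: [0.5395, -0.0868, 0.1072]
tcp_rot: [61.2, 89.8, 14.2]
wrist_force: [-1.8, 1.7, 1.6]
opening: 0.0138
```

```bash
python3 s.py; python3 -c "
from h import *
shot('wrist','w16.png')"
```

```text
t 15.2 yaw 43.05 q6 37.78 pos [ 0.5395 -0.0868  0.1072] F [-1.8  1.7  1.6] T [0.193 0.242 0.024] eff6 -0.584 open 0.0138 qd6 22.7
```

>>> {"name": "apply_moves", "arguments": {"rows": [[[0, 0, 0, 0.02, 0, 0, 0.1], [0, 0, 0, 0.04, 0, 0, 0.1]]]}}

```text
time: 15.45
ee_pos: [0.5395, -0.0868, 0.1073]
tcp_rot: [62.1, 89.8, 12.7]
wrist_force: [-0.3, 2.8, 2.2]
opening: 0.0133
```

```bash
python3 s.py
```

```text
t 15.45 yaw 40.6 q6 40.23 pos [ 0.5395 -0.0868  0.1073] F [-0.3  2.8  2.2] T [0.226 0.223 0.063] eff6 -0.294 open 0.0133 qd6 11.7
```

>>> {"name": "apply_moves", "arguments": {"rows": [[[0, 0, 0, 0.02, 0, 0, 0.1], [0, 0, 0, 0.04, 0, 0, 0.1]]]}}

```text
time: 15.65
ee_pos: [0.5394, -0.0868, 0.1072]
tcp_rot: [65.2, 89.8, 13.4]
wrist_force: [-0.2, 1.9, 2.0]
opening: 0.0134
```

```bash
python3 s.py
```

```text
t 15.65 yaw 38.24 q6 42.59 pos [ 0.5394 -0.0868  0.1072] F [-0.2  1.9  2. ] T [0.231 0.182 0.102] eff6 -0.286 open 0.0134 qd6 11.6
```

View pics/w16.png

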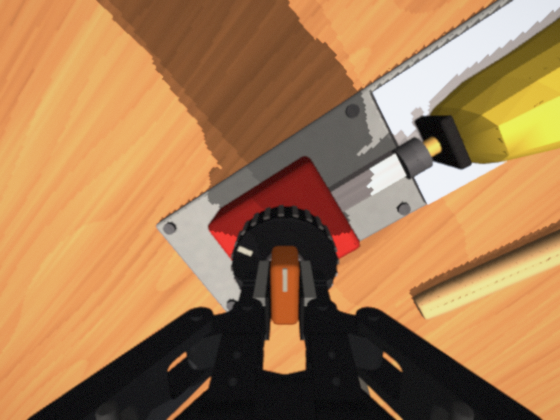

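>>> {"name": "apply_moves", "arguments": {"rows": [[[0, 0, 0, 0.02, 0, 0, 0.1], [0, 0, 0, 0.04, 0, 0, 0.1]]]}}

```text
time: 15.85
ee_pos: [0.5395, -0.0868, 0.1073]
tcp_rot: [66.1, 89.8, 12.0]
wrist_force: [0.8, 2.8, 2.2]
opening: 0.0138
```

```bash
python3 s.py
```

```text
t 15.85 yaw 35.86 q6 44.98 pos [ 0.5395 -0.0868  0.1073] F [0.8 2.8 2.2] T [0.271 0.216 0.04 ] eff6 -0.268 open 0.0138 qd6 11.3
```

>>> {"name": "apply_moves", "arguments": {"rows": [[[0, 0, 0, 0.02, 0, 0, 0.1], [0, 0, 0, 0.04, 0, 0, 0.1]]]}}

```text
time: 16.05
ee_pos: [0.5395, -0.0868, 0.1072]
tcp_rot: [68.7, 89.8, 12.1]
wrist_force: [-0.3, 1.9, 2.0]
opening: 0.0134
```

```bash
python3 s.py
```

```text
t 16.05 yaw 33.47 q6 47.36 pos [ 0.5395 -0.0868  0.1072] F [-0.3  1.9  2. ] T [0.269 0.19  0.016] eff6 -0.261 open 0.0134 qd6 11.2
```

>>> {"name": "apply_moves", "arguments": {"rows": [[[0, 0, 0, 0.02, 0, 0, 0.1]]]}}

```text
time: 16.15
ee_pos: [0.5394, -0.0868, 0.1072]
tcp_rot: [70.1, 89.9, 12.4]
wrist_force: [0.0, 2.4, 2.7]
opening: 0.0134
```

```bash
python3 s.py
```

```text
t 16.15 yaw 32.22 q6 48.61 pos [ 0.5394 -0.0868  0.1072] F [0.  2.4 2.7] T [0.26  0.25  0.151] eff6 -0.301 open 0.0134 qd6 12.4
```

>>> {"name": "apply_moves", "arguments": {"rows": [[[0, 0, 0, 0.02, 0, 0, 0.1]]]}}

```text
time: 16.25
ee_pos: [0.5395, -0.0867, 0.1073]
tcp_rot: [72.0, 89.8, 13.0]
wrist_force: [-0.2, 1.2, 2.4]
opening: 0.0136
```

```bash
python3 s.py
```

```text
t 16.25 yaw 31.0 q6 49.83 pos [ 0.5395 -0.0867  0.1073] F [-0.2  1.2  2.4] T [0.33  0.229 0.544] eff6 0.198 open 0.0136 qd6 12.1
```

>>> {"name": "apply_moves", "arguments": {"rows": [[[0, 0, 0, 0.02, 0, 0, 0.1]]]}}

```text
time: 16.35
ee_pos: [0.5394, -0.0867, 0.1072]
tcp_rot: [72.1, 89.9, 11.9]
wrist_force: [-1.3, 1.7, 1.9]
opening: 0.0136
```

```bash
python3 s.py
```

```text
t 16.35 yaw 29.79 q6 51.05 pos [ 0.5394 -0.0867  0.1072] F [-1.3  1.7  1.9] T [0.17  0.26  0.607] eff6 0.305 open 0.0136 qd6 12.2
```

The stop was reached: torque jumped 0.05 → 0.54 → 0.61, after 1.28 rad. Releasing without turning back.

>>> {"name": "apply_moves", "arguments": {"rows": [[[0, 0, 0, 0, 0, 0, 0.3], [0, 0, 0, 0, 0, 0, 0.6], [0, 0, 0, 0, 0, 0, 0.8], [0, 0, 0, 0, 0, 0, 0.8]]]}}

```text
time: 16.75
ee_pos: [0.5394, -0.0868, 0.1072]
tcp_rot: [70.7, 89.9, 10.5]
wrist_force: [0.1, -0.3, -0.3]
opening: 0.0674
```

>>> {"name": "apply_moves", "arguments": {"rows": [[[-20, 0, 0, 0, 0, 0, 0.8], [-50, 0, 0, 0, 0, 0, 0.8], [-80, 0, 0, 0, 0, 0, 0.8], [-80, 0, 0, 0, 0, 0, 0.8], [-80, 0, 0, 0, 0, 0, 0.8]]]}}

```text
time: 17.25
ee_pos: [0.5396, -0.087, 0.1876]
tcp_rot: [63.0, 89.8, 2.8]
wrist_force: [-0.4, -0.2, -1.1]
opening: 0.0683
```

```bash
python3 s.py; python3 v.py t17; python3 tr.py t12 t13 t17; python3 - <<'E'
from h import *
c=shot("wrist","w17.png"); P=cloud(c); z=P[...,2]; hsv=cv2.cvtColor(c["pixels"],cv2.COLOR_RGB2HSV)
near=(np.hypot(P[...,0]-.54,P[...,1]+.086)<.05)
o=near&(hsv[...,0]<22)&(hsv[...,1]>120)&(z>.120)&(z<.14); Q=P[o]; print('lock',len(Q),Q.mean(0),cv2.minAreaRect((Q[:,:2]*1000).astype(np.float32)))
E
```

```text
t 17.25 yaw 29.78 q6 51.04 pos [ 0.5396 -0.087   0.1876] F [-0.4 -0.2 -1.1] T [ 0.004 -0.003 -0.039] eff6 -0.0 open 0.0683 qd6 0.0
t12 last (np.float32(-17.9), -4, 0.988) pad (np.float32(-16.96), -5, 0.961) collar (np.float32(-26.99), -6, 0.807)
t13 last (np.float32(-17.9), -4, 0.988) pad (np.float32(-16.99), -5, 0.962) collar (np.float32(-27.2), -6, 0.818)
t17 last (np.float32(-18.75), -5, 0.988) pad (np.float32(-16.99), -5, 0.964) collar (np.float32(-27.58), -6, 0.815)
lock 750 [ 0.53848675 -0.08595458  0.12790764] ((539.05615234375, -86.84552001953125), (13.798501014709473, 34.00596237182617), 31.528085708618164)
```

View pics/w17.png

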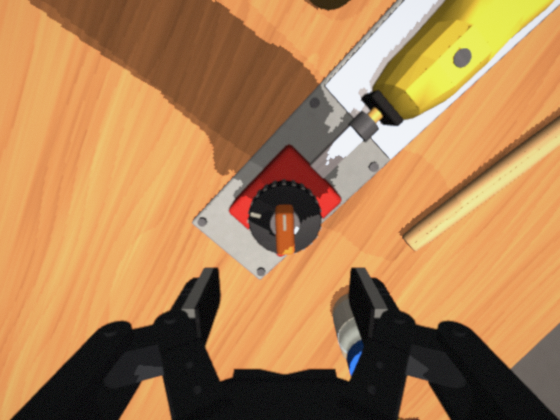

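```bash
python3 - <<'E'
from h import *
shot("scene","s18.png"); print(get_obs()["wrist_force"].round(1)); print(bot.job_done())
E
```

```text
[1.  0.3 0.1]
the job is handed in; nothing more can be done
None
```

View pics/s18.png

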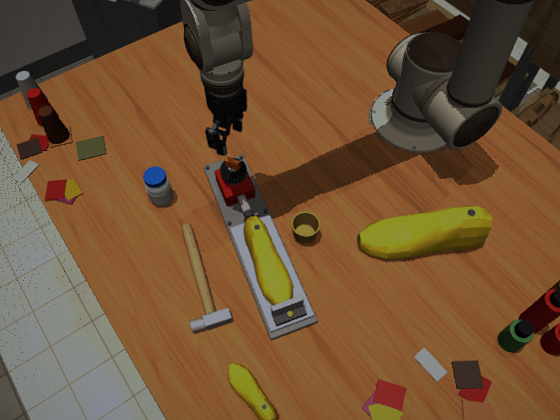

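The middle-sized last is clamped against the toe stop at an estimated 11–12 N and the lock knob is at its stop. I handed the job in at about 17 s of the 72 s; no verdict is reported.

- **Nip:** I turned only the black ring, about 1.8 rad clockwise in one grip. The toe met the stop roughly 0.32 rad before the end of that turn. When I stopped, the turning torque was 0.63 N m against 0.40 N m free, which gives about 11.5 N; the ring angle past contact agrees. The spring shortening in the top camera gave a coarser 10.5–11 N. Single torque readings scatter by about 0.05 N m, or roughly 2.5 N.
- **Lock:** I let go of the ring, then turned the orange knob about 1.28 rad. The torque then jumped from about 0.05 to 0.6 N m at its stop.
- **Small overshoot:** the last 0.02 rad step went in after the stop was already felt and may have carried the ring slightly. The pad's collar moved about 0.2 mm between the two views, or about 0.3 N more.
- **Last checks:** the pad stayed where it was after release. The tracked mark on the last shifted 0.85 px in the enlarged picture, under 0.5 mm, with no visible change. The gripper is 8 cm above the jig touching nothing, and the jar, tin, hammer and other lasts look unmoved in the final picture.

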